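# Make up two binding kits from the stock

### The job

Make up the two kits for the binding course. The blue tray gets the red thread, the steel press weight and the black binder clip; the yellow tray gets the white thread and the wooden hand stamp. Stand each thing upright on the middle of the felt pad of its own shape (the threads on the round pads, the weight on the big square one, the clip on the narrow one, the stamp on the small square one), and leave the black tape that is already in the yellow kit on its pad.

Things in the scene. Friction and masses are not known exactly. Their poses are not given: they have to be found in the camera images.
- blue_tray: Blue kit tray. Fixed shallow tray 100 x 236 mm (its x by its y), rim 10 mm high and 6 mm wide, floor 5 mm above the table. Origin at the centre of its underside; its y runs along the long side. Three flat grey felt pads, flush with the floor, each edged with a thin white line, lie along its middle line (x = 0), their centres at y = +75 mm (round, 58 mm across: thread), y = 0 (big square, 66 x 70 mm: weight) and y = -75 mm (narrow, 50 mm along x by 32 mm along y: clip).
- yellow_tray: Yellow kit tray. Fixed shallow tray 100 x 236 mm (its x by its y), rim 10 mm high and 6 mm wide, floor 5 mm above the table. Origin at the centre of its underside; its y runs along the long side. Three flat grey felt pads, flush with the floor, each edged with a thin white line, lie along its middle line (x = 0), their centres at y = +75 mm (round, 58 mm across: thread), y = 0 (round, 64 mm, under the black tape) and y = -75 mm (small square, 46 x 50 mm: stamp).
- tool_tray: Fixed open wooden tray that holds most of the stock (the two spools, the stamp and the weight), outside 178 x 285 mm (its x by its y), walls 9 mm thick, rim 32 mm above the table, inner floor 6 mm above the table. Origin at the centre of its underside, at table height.
- red_spool: Red binding thread on a wooden spool, standing upright: 60 mm high, wooden flanges 47 mm across at foot and top, a round paper label in the colour of the thread on top; it feels like one solid cylinder 47 mm across over its whole height (the fingers do not go in between the flanges), so grip it across the top flange or lower. 50 g. Origin at the centre of its foot, z up.
- white_spool: White binding thread on a wooden spool, standing upright: 60 mm high, wooden flanges 47 mm across at foot and top, a round paper label in the colour of the thread on top; it feels like one solid cylinder 47 mm across over its whole height (the fingers do not go in between the flanges), so grip it across the top flange or lower. 50 g. Origin at the centre of its foot, z up.
- weight: Grey steel press weight: block 55 x 60 x 30 mm with a round pale brass knob, 20 mm across, standing on its middle from z = 30 to 53 mm (grip the knob). 0.6 to 0.95 kg. Origin at the centre of its underside, z up.
- clip: Black spring binder clip standing on the table: solid wedge body 41 mm long along its y, with flat parallel ends (grip it across these ends, low down), 24 mm high, its sloping sides 26 mm apart at the foot and 7 mm at the top along x; two thin wire loops rise above it to 47 mm and give way to the fingers. 25 g. Origin at the centre of its underside, z up.
- stamp: Wooden hand stamp standing upright, 74 mm high: red foot 30 x 40 x 8 mm (x by y), waist, and a turned brown knob about 32 mm across, from z = 34 to 74 mm (grip at z = 60 mm). 50 g. Origin at the centre of its foot, z up.
- tape_roll: Roll of black tape lying flat on the middle pad of the yellow tray, 57 mm across, 19 mm high; it is to stay there. Origin at the centre of its underside.
Not all that is in view belongs to the job. Of the things like the clip, leave any that is orange; of the rest the larger one is meant.

How it is judged:
At the end, for the whole second after the job is handed in: Blue tray: red spool, press weight, clip; yellow tray: white spool, stamp, and the tape as before. Each on its own pad, within 15 mm of the pad's centre along both tray axes, on the tray floor (within 6 mm), upright within 0.15 rad, released and at rest (x of red_spool in the frame of blue_tray between -0.015 and 0.015 m and y of red_spool in the frame of blue_tray between 0.06 and 0.09 m and z of red_spool in the frame of blue_tray between -0.001 and 0.011 m and angle between each of red_spool, weight, clip, white_spool, tape_roll, stamp's own z axis and vertical below 0.15 rad and linear speed of each of red_spool, weight, clip, white_spool, tape_roll, stamp below 0.02 m/s and angular speed of each of red_spool, weight, clip, white_spool, tape_roll, stamp below 0.2 rad/s and x of weight in the frame of blue_tray between -0.015 and 0.015 m and y of weight in the frame of blue_tray between -0.015 and 0.015 m and z of weight in the frame of blue_tray between -0.001 and 0.011 m and x of clip in the frame of blue_tray between -0.015 and 0.015 m and y of clip in the frame of blue_tray between -0.09 and -0.06 m and z of clip in the frame of blue_tray between -0.001 and 0.011 m and x of white_spool in the frame of yellow_tray between -0.015 and 0.015 m and y of white_spool in the frame of yellow_tray between 0.06 and 0.09 m and z of white_spool in the frame of yellow_tray between -0.001 and 0.011 m and x of tape_roll in the frame of yellow_tray between -0.015 and 0.015 m and y of tape_roll in the frame of yellow_tray between -0.015 and 0.015 m and z of tape_roll in the frame of yellow_tray between -0.001 and 0.011 m and x of stamp in the frame of yellow_tray between -0.015 and 0.015 m and y of stamp in the frame of yellow_tray between -0.09 and -0.06 m and z of stamp in the frame of yellow_tray between -0.001 and 0.011 m); the robot touches nothing.
It also fails if it takes over 112 s, if anything falls off the work surface, if the arm or the gripper's body presses on something with over 40 N, if the wrist force passes 120 N, or if a joint passes its speed limit or range.

### The arm

A 6-joint arm with a two-finger parallel gripper is mounted at the origin on the work surface; the furniture and walls round the work are solid. World frame = base frame: x ahead of the robot, y to its left, z up, the work surface at z = 0. Lengths are in m, angles in rad, forces in N, time in s.
With the tool pointing down it reaches from about 0.4 to 0.825 m from the base axis. Payload 7 kg.
Tool frame: the origin (TCP) lies at the centre of the arm's flange, where the gripper is bolted on; the fingertips stand 178 mm ahead of it and the grasp point (between the pads) lies 159 mm ahead of it; z points along the fingers, y is the direction in which the jaws open and shut (so a half turn about z gives the same grasp; the last joint's range is limited). The gripper opens to 88 mm and grips with 3 to 60 N. Pads are 19 mm wide; open, the fingers measure 130 mm over their backs; the gripper's body (78 mm by 193 mm) begins 47 mm behind the grasp point.
Start: joints at [1.507, 0.359, 0.012, 0, -1.224, -0.288], TCP at [0.233, 0.634, 0.405] pointing down, gripper open.
Joint ranges: [-3.07, 3.07], [-1.43, 2.12], [-1.02, 1.25], [-3.03, 1.67], [-3.05, -0], [-3.03, 3.03]. Speed limits (rad/s): [2.39, 2.39, 3.01, 3.14, 3.14, 3.14].

### API

Orientations are given as [roll, pitch, yaw] about the fixed x, y, z axes, in that order (R = Rz(yaw) Ry(pitch) Rx(roll)).
In Python, from station import arm gives the robot as it stands.
- The arm moves only by the shell command python3 -m handwheel 'ROWS' [OPENING] [FORCE]. ROWS is JSON, a list of rows, each a list of 4 numbers: the shift along the world's x, y, z in cm, then the turn about the world's z in rad. In form: [[dx, dy, dz, yaw], ...]. A call has 1 to 20 rows; each row shifts and turns the commanded pose from where the row before left it; what a row does not reach is not made up. A row lasts 1/10 s, in which the tool goes at most 50 mm and 8.59 degrees, less where a joint would pass 70% of its speed; a pose out of reach is approached as far as the arm can. A call is refused whole if a number of a shift passes 5 or a number of a turn 0.15, either way. A call with a gripper value outside its range is refused whole. OPENING is the closure, from 0 (fully open) to 1 (shut), set as the call begins (- or left out, the last holds). The fingers move at their own pace and stop on an object; FORCE is the grip in N (left out, the last holds). Time passes only in rows, so rows that do not move let the fingers close. It gives the time, the measured TCP pose, the force and the opening at its end, in the units of the state.
- arm.get_state(): the state, without advancing time (a new reading comes with each control period).
- arm.grab_frame(name): name is "scene" or "top" or "wrist"; returns a dict with "image" (420x560x3 uint8, red, green, blue), "depth" (420x560 float32, m along the optical axis (not along the pixel's ray), 0 where there is no reading), "vfov" (degrees; the focal length in pixels is half the picture's height over the tangent of half this angle, whatever the lens; pixels are square), "cx", "cy" (the principal point, pixels), "rvec" (rotation vector, rad) and "tvec" (3), from world to camera coordinates, as OpenCV has them. Camera axes: x right, y down, z forward; pixel columns grow to the right and rows downward; lengths in m; the calibration is good to about 2 mm. A picture is of the moment at which its call begins.
- arm.job_done(): hands the job in, once; it reports no verdict.
The state is a dict: "t": time; "q": joint angles; "qd": joint speeds; "joint_efforts": joint torques, N m; "eef_pos": TCP position; "ee_rot": TCP orientation; "force": force on the tool from outside, world axes, zero at the start; "moment": the same for the moment, N m; "width": finger opening in m.
Only numpy, scipy, OpenCV 4.12 (cv2) and the standard library are available. Lean on these libraries where they do the work, as an engineer would, in place of code of your own. Each camera call takes 0.05 s, during which the arm holds its last target.

## Working session

There is one attempt and no reset: what is moved stays moved. The work goes in short steps, Python scripts to look and compute and a shell command to move; the robot and the scene stay as the last step left them, time stands still between calls to the robot, and variables do not carry over. Pictures are saved under pics/ and viewed, and the job is handed in when it is done.

```bash
mkdir -p pics; ls; cat > h.py <<'E'
import numpy as np, cv2
from station import arm
def grab(n,save=None):
    f=arm.grab_frame(n)
    np.savez('/tmp/%s.npz'%n,**{k:np.asarray(v) for k,v in f.items()})
    if save: cv2.imwrite('pics/'+save,cv2.cvtColor(f['image'],cv2.COLOR_RGB2BGR))
    return f
def load(n): 
    d=np.load('/tmp/%s.npz'%n); return {k:d[k] for k in d.files}
def K(f):
    h=f['image'].shape[0]; fl=h/2/np.tan(np.radians(float(f['vfov']))/2)
    return fl,float(f['cx']),float(f['cy'])
def px(f,u,v,z=None):
    fl,cx,cy=K(f); R,_=cv2.Rodrigues(np.asarray(f['rvec'],float)); t=np.asarray(f['tvec'],float).reshape(3)
    r=np.array([(u-cx)/fl,(v-cy)/fl,1.0]); C=-R.T@t; d=R.T@r
    if z is None: return C+d*float(f['depth'][int(round(v)),int(round(u))])
    return C+d*(z-C[2])/d[2]
E
python3 - <<'E'
from h import *
for n in ('scene','top','wrist'):
    f=grab(n,n+'0.png'); print(n,f['vfov'],f['cx'],f['cy'],f['rvec'],f['tvec'])
print(arm.get_state())
E
```

```text
pics
scene 42.51067449034965 277.6217381039987 202.29708148368252 [ 0.77567251 -2.61876167  1.09776101] [0.3799981  0.29355996 0.97381629]
top 49.37317496011899 287.61437370964546 210.766932107997 [ 2.13161518 -2.11841611  0.22291335] [-0.09287703  0.51841132  1.04414428]
wrist 58.04108831382489 283.56825718942315 210.9949809324523 [-1.7014308   2.43964699  0.31831398] [ 0.67546921 -0.03444921  0.38972831]
{'t': 0.15, 'q': array([ 1.50707477e+00,  3.59235613e-01,  1.12563135e-02, -2.36304530e-04,
       -1.22408664e+00, -2.88114539e-01]), 'qd': array([-0.00120078, -0.00213707,  0.00132819,  0.00203342, -0.00049987,
        0.00186992]), 'joint_efforts': array([-8.61504777e-04, -5.83275640e+01,  2.93290186e+01,  7.00114310e+00,
        8.73546232e-03, -1.09412042e-04]), 'eef_pos': array([0.23256901, 0.63351808, 0.40392682]), 'ee_rot': array([ 3.14031224e+00, -1.47772606e-04, -3.51916441e-01]), 'force': array([-0.07539259, -0.73803948,  0.05209981]), 'moment': array([-0.01004224,  0.03036675,  0.00727298]), 'width': 0.08760079159557406}
```

View pics/scene0.png

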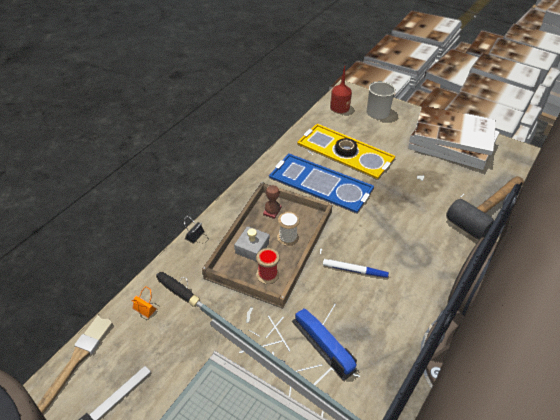

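View pics/top0.png

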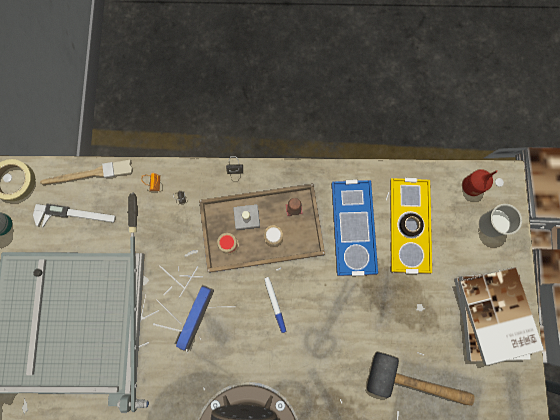

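View pics/wrist0.png

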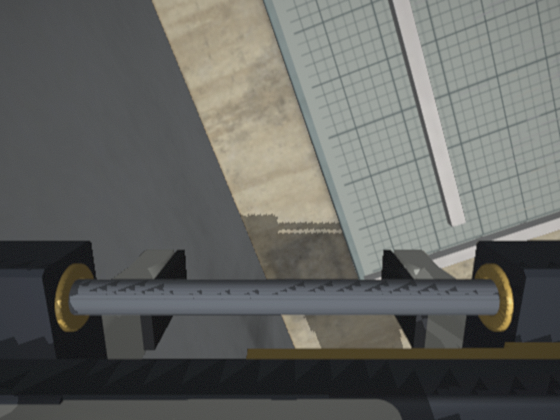

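The overview shows the tool tray with two spools, the weight and the stamp, the blue tray at top-view column ~355 and the yellow one at ~411. There is an orange clip at (152,182), a small black one at (180,197) and a larger black one at (234,168). I'll enlarge these.

```bash
python3 - <<'E'
from h import *
f=load('top'); im=cv2.cvtColor(f['image'],cv2.COLOR_RGB2BGR)
def crop(u0,v0,w,h,s,n):
    c=cv2.resize(im[v0:v0+h,u0:u0+w],None,fx=s,fy=s,interpolation=cv2.INTER_CUBIC)
    for i in range(0,w,10): cv2.putText(c,str(u0+i),(i*s,8),0,.3,(0,255,0),1); cv2.line(c,(i*s,10),(i*s,14),(0,255,0),1)
    for i in range(0,h,10): cv2.putText(c,str(v0+i),(0,i*s+4),0,.3,(0,255,0),1); 
    cv2.imwrite('pics/'+n,c)
crop(135,150,130,90,6,'c1.png'); crop(195,175,135,100,5,'c2.png'); crop(325,170,115,110,5,'c3.png')
fl,cx,cy=K(f);R,_=cv2.Rodrigues(f['rvec'].astype(float));print(fl,cx,cy,R,-R.T@f['tvec'].reshape(3))
E
```

```text
456.8544231314904 287.61437370964546 210.766932107997 [[ 0.0047991  -0.99988455  0.01441736]
 [-0.98098534 -0.00750476 -0.19393669]
 [ 0.19402249 -0.0132125  -0.9809081 ]] [ 0.30641216 -0.07518     1.1260876 ]
```

View pics/c1.png

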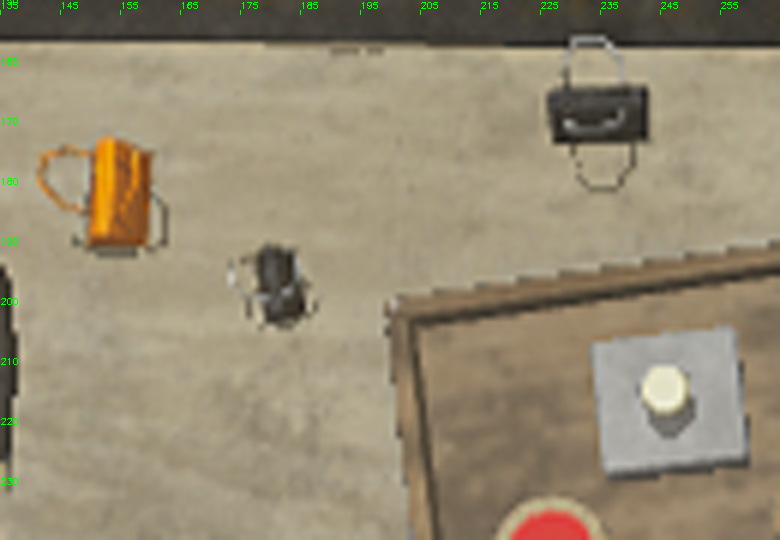

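View pics/c2.png

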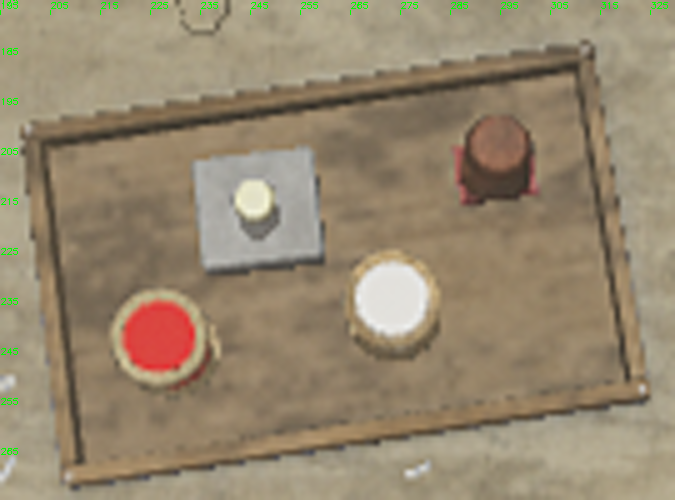

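View pics/c3.png

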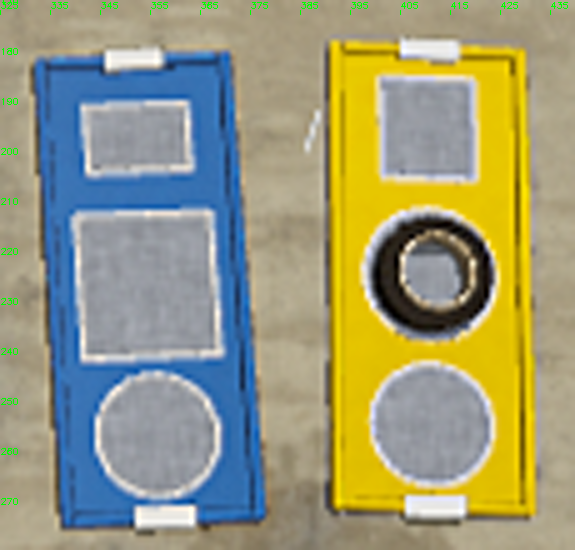

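```bash
python3 - <<'E'
from h import *
f=load('top'); 
for n,u,v,z in [('red',227.2,242.4,.066),('white',273.6,234.6,.066),('weightknob',246,214.8,.059),('stamp',294.4,203.8,.078),('clip',234.7,169.2,.012),('clipL',226,169.2,.012),('clipR',243,169.2,.012),
 ('wBL',195+207/5,175+270/5,.036),('wBR',195+323/5,175+255/5,.036),('wTL',195+193/5,175+160/5,.036),('wTR',195+312/5,175+148/5,.036),
 ('ttTL',195+32/5,175+135/5,.032),('ttTR',195+587/5,175+50/5,.032),('ttBR',195+640/5,175+390/5,.032),('ttBL',195+70/5,175+477/5,.032),
 ('Bclip',352.4,197.6,.005),('Bw',354.8,227.2,.005),('Bth',356.6,257,.005),('Yst',410.6,195.8,.005),('Ytape',410.8,224.6,.005),('Yth',411.4,254.8,.005),('stfootL',195+460/5,175+200/5,.01),('stfootR',195+537/5,175+192/5,.01)]:
    print(n,px(f,u,v,z).round(4), px(f,u,v).round(4))
E
```

```text
red [0.4399 0.0509 0.066 ] [0.4396 0.0506 0.0682]
white [ 0.459  -0.0569  0.066 ] [ 0.4591 -0.0569  0.0653]
weightknob [0.507  0.0092 0.059 ] [0.5074 0.0094 0.0567]
stamp [ 0.5305 -0.1051  0.078 ] [ 0.5302 -0.1051  0.0795]
clip [0.6328 0.0441 0.012 ] [0.6315 0.0436 0.0165]
clipL [0.6326 0.066  0.012 ] [0.6312 0.0654 0.0168]
clipR [0.633  0.0231 0.012 ] [0.6362 0.0241 0.0012]
wBL [0.4763 0.0333 0.036 ] [0.4782 0.0345 0.024 ]
wBR [ 0.484  -0.0224  0.036 ] [ 0.4888 -0.021   0.0065]
wTL [0.5304 0.0416 0.036 ] [0.5312 0.042  0.0321]
wTR [ 0.5368 -0.0162  0.036 ] [ 0.5369 -0.0161  0.0356]
ttTL [0.543  0.1209 0.032 ] [0.5435 0.1212 0.0301]
ttTR [ 0.5882 -0.1509  0.032 ] [ 0.5878 -0.1507  0.0336]
ttBR [ 0.4201 -0.1754  0.032 ] [ 0.42   -0.1752  0.0337]
ttBL [0.3771 0.096  0.032 ] [0.3771 0.0962 0.0312]
Bclip [ 0.5633 -0.2535  0.005 ] [ 0.5624 -0.2529  0.0087]
Bw [ 0.4877 -0.2577  0.005 ] [ 0.4871 -0.2571  0.0092]
Bth [ 0.4136 -0.2604  0.005 ] [ 0.4135 -0.2602  0.0065]
Yst [ 0.5691 -0.401   0.005 ] [ 0.5694 -0.4014  0.0037]
Ytape [ 0.4953 -0.398   0.005 ] [ 0.4953 -0.398   0.005 ]
Yth [ 0.4199 -0.3959  0.005 ] [ 0.4201 -0.3966  0.0028]
stfootL [ 0.5164 -0.0887  0.01  ] [ 0.5156 -0.0887  0.0144]
stfootR [ 0.5208 -0.127   0.01  ] [ 0.5194 -0.1267  0.0171]
```

```bash
python3 - <<'E'
from h import *
for n in('top','scene'):
    f=load(n); fl,cx,cy=K(f); R,_=cv2.Rodrigues(f['rvec'].astype(float)); t=f['tvec'].reshape(3)
    v,u=np.mgrid[0:420,0:560]; d=f['depth']; P=np.stack([(u-cx)/fl*d,(v-cy)/fl*d,d],-1).reshape(-1,3)[d.ravel()>0]
    P=(P-t)@R
    for y0 in np.arange(-.5,.8,.1):
        print(n,round(y0,1),[round(float(max([0]+list(P[(P[:,0]>x0)&(P[:,0]<x0+.1)&(P[:,1]>y0)&(P[:,1]<y0+.1),2]))),2) for x0 in np.arange(.2,.8,.1)])
E
python3 -m handwheel '[[2.2,-3.28,0,0.02],[2.2,-3.28,0,0.02]]' 0 20
```

```text
top -0.5 [0.01, 0.06, 0.03, 0.03, 0.02, 0.0, 0.0]
top -0.4 [0.01, 0.01, 0.03, 0.03, 0.02, 0.0, 0.0]
top -0.3 [0.01, 0.02, 0.02, 0.02, 0.02, 0.0, 0.0]
top -0.2 [0.01, 0.01, 0.04, 0.08, 0.01, 0.0, 0.0]
top -0.1 [0.02, 0.04, 0.07, 0.08, 0.01, 0.0, 0.0]
top -0.0 [0.01, 0.04, 0.07, 0.06, 0.05, 0.0, 0.0]
top 0.1 [0.04, 0.04, 0.04, 0.04, 0.01, 0.0, 0.0]
top 0.2 [0.11, 0.13, 0.16, 0.17, 0.05, 0.0, 0.0]
top 0.3 [0.04, 0.04, 0.04, 0.01, 0.02, 0.0, 0.0]
top 0.4 [0.05, 0.06, 0.05, 0.02, 0.02, 0.0, 0.0]
top 0.5 [0.04, 0.04, 0.06, 0.05, 0.03, 0.0, 0.0]
top 0.6 [0.0, 0.0, 0.03, 0.04, 0.03, 0.0, 0.0]
top 0.7 [0.0, 0.0, 0.0, 0.0, 0.0, 0.0, 0.0]
scene -0.5 [0.05, 0.06, 0.03, 0.03, 0.01, 0.0, 0.0]
scene -0.4 [0.0, 0.01, 0.03, 0.03, 0.01, 0.0, 0.0]
scene -0.3 [0.0, 0.01, 0.01, 0.01, 0.01, 0.0, 0.0]
scene -0.2 [0.0, 0.01, 0.04, 0.08, 0.01, 0.0, 0.0]
scene -0.1 [0.02, 0.03, 0.07, 0.08, 0.0, 0.0, 0.0]
scene -0.0 [0.01, 0.03, 0.07, 0.06, 0.05, 0.0, 0.0]
scene 0.1 [0.04, 0.04, 0.04, 0.04, 0.0, 0.0, 0.0]
scene 0.2 [0.11, 0.13, 0.16, 0.16, 0.05, 0.0, 0.0]
scene 0.3 [0.03, 0.04, 0.03, 0.01, 0.02, 0.0, 0.0]
scene 0.4 [0.0, 0.0, 0.03, 0.01, 0.01, 0.0, 0.0]
scene 0.5 [0.67, 0.0, 0.0, 0.0, 0.0, 0.0, 0.0]
scene 0.6 [0.67, 0.0, 0.0, 0.0, 0.0, 0.0, 0.0]
scene 0.7 [0.0, 0.0, 0.0, 0.0, 0.0, 0.0, 0.0]
t: 0.35
eef_pos: [0.2765, 0.5677, 0.4036]
ee_rot: [3.14, -0.0, -0.309]
force: [0.4, 0.0, 0.5]
width: 0.0877
```

```bash
python3 -m handwheel '[[2.2,-3.25,0,0.02],[2.2,-3.25,0,0.02],[2.2,-3.25,0,0.02],[2.2,-3.25,0,0.02],[2.2,-3.25,0,0.02],[2.2,-3.25,0,0.02],[2.2,-3.25,0,0.02],[2.2,-3.25,0,0.02],[2.2,-3.25,0,0.02],[2.2,-3.25,0,0.02],[2.2,-3.25,0,0.02],[2.2,-3.25,0,0.02],[2.2,-3.25,0,0.02],[2.2,-3.25,0,0.02],[2.2,-3.25,0,0.02],[2.2,-3.25,0,0.01],[0,0,0,0]]'
python3 - <<'E'
from h import *
f=grab('wrist','w1.png'); s=arm.get_state(); print(s['eef_pos'],s['ee_rot'],s['q'])
E
```

```text
t: 2.05
eef_pos: [0.6303, 0.0446, 0.4036]
ee_rot: [3.141, 0.001, -0.005]
force: [0.1, 0.8, 0.3]
width: 0.0876
[0.62939721 0.04596673 0.40364185] [ 3.14100841e+00  1.46445094e-03 -5.17393270e-03] [ 3.81711168e-01  2.88255414e-01 -9.18264112e-02 -1.23575417e-05
 -1.19229115e+00  1.18391623e+00]
```

View pics/w1.png

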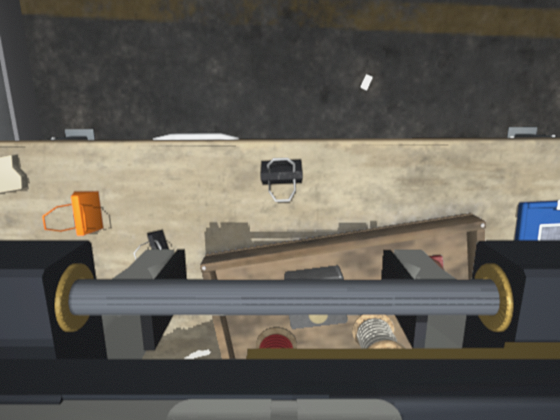

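The clip body is at wrist pixels (261..302, 160..184) with its far foot edge hidden, and lies parallel to the jaws.

```bash
python3 - <<'E'
from h import *
f=load('wrist'); im=cv2.cvtColor(f['image'],cv2.COLOR_RGB2BGR)
c=cv2.resize(im[150:210,240:325],None,fx=8,fy=8,interpolation=cv2.INTER_CUBIC);cv2.imwrite('pics/w1c.png',c)
for u,v,z in [(261.5,172,.012),(301.5,171,.012),(281.5,172,.012)]: print(px(f,u,v,z).round(4),px(f,u,v).round(4))
fl,cx,cy=K(f);R,_=cv2.Rodrigues(f['rvec'].astype(float));print(-R.T@f['tvec'].reshape(3),R.round(3))
s=[arm.get_state()['eef_pos'].round(4) for _ in range(3)];print(s)
E
```

```text
[0.6388 0.0677 0.012 ] [0.6405 0.0671 0.0225]
[0.6396 0.0281 0.012 ] [0.6415 0.0287 0.0242]
[0.6387 0.0479 0.012 ] [0.6407 0.0478 0.0241]
[0.69850888 0.04591459 0.38399371] [[-0.006 -1.     0.001]
 [-0.966  0.006  0.259]
 [-0.259  0.    -0.966]]
[array([0.6294, 0.046 , 0.4036]), array([0.6294, 0.046 , 0.4036]), array([0.6294, 0.046 , 0.4036])]
```

View pics/w1c.png

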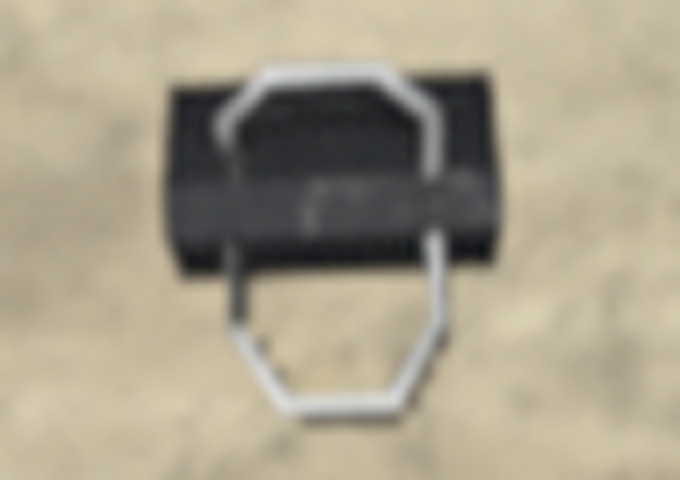

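```bash
python3 - <<'E'
from h import *
f=load('wrist')
for u,v,z in [(281.6,161,0),(281.6,183.7,0),(281.6,175,.024)]: print(px(f,u,v,z).round(4))
f=load('top')
for u,v,z in [(234.7,164.5,0),(234.7,173.7,0)]: print(px(f,u,v,z).round(4))
# tray rim corners compare in wrist
f=load('wrist')
print(px(f,204,267,.032).round(4),px(f,481,223,.032).round(4))
E
```

```text
[0.648  0.0478 0.    ]
[0.6246 0.0479 0.    ]
[0.6377 0.0477 0.024 ]
[0.6488 0.0457 0.    ]
[0.6244 0.045  0.    ]
[0.5465 0.1262 0.032 ] [ 0.5908 -0.1457  0.032 ]
```

```bash
python3 -m handwheel '[[0.25,0.05,-3,0.005],[0.25,0.05,-3,0],[0.25,0,-3,0],[0,0,-3,0],[0,0,-2,0],[0,0,0,0]]'
python3 - <<'E'
from h import *
f=grab('wrist','w2.png'); s=arm.get_state(); print(s['eef_pos'],s['ee_rot'])
E
```

```text
t: 2.7
eef_pos: [0.6345, 0.0494, 0.2614]
ee_rot: [3.14, 0.006, 0.003]
force: [-0.3, -0.3, -0.0]
width: 0.0875
[0.63545086 0.04956439 0.26357406] [3.14052868e+00 2.87455897e-03 3.90350985e-03]
```

View pics/w2.png

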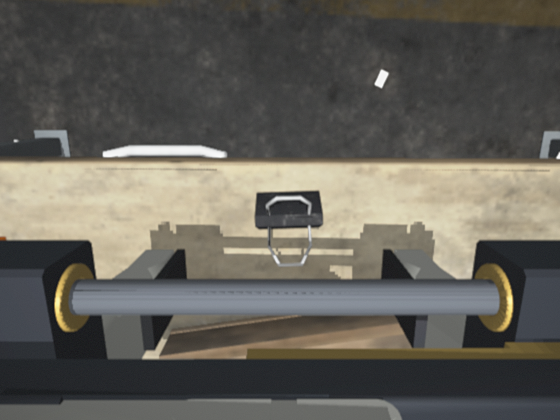

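```bash
python3 - <<'E'
from h import *
f=load('wrist')
for u,v,z in [(289,193,0),(289,226,0),(289,212,.024)]: print(px(f,u,v,z).round(4))
E
python3 -m handwheel '[[0.1,-0.1,-2,0],[0.1,-0.1,-2,0],[0,0,-2,0],[0,0,-1.0,0],[0,0,0,0],[0,0,0,0]]'
```

```text
[0.6489 0.0473 0.    ]
[0.6263 0.0471 0.    ]
[0.6426 0.0476 0.024 ]
t: 3.35
eef_pos: [0.6386, 0.0474, 0.196]
ee_rot: [-3.141, -0.001, 0.004]
force: [0.0, -0.2, -0.2]
width: 0.0882
```

Down another 1 cm, then grip and lift.

```bash
python3 -m handwheel '[[0,0,-0.6,0],[0,0,-0.4,0],[0,0,0,0],[0,0,0,0]]' && python3 -m handwheel '[[0,0,0,0],[0,0,0,0],[0,0,0,0],[0,0,0,0],[0,0,0,0],[0,0,0,0]]' 1 15
python3 - <<'E'
from h import *
f=grab('wrist','w3.png')
E
```

```text
t: 3.75
eef_pos: [0.6381, 0.047, 0.1847]
ee_rot: [3.142, 0.0, 0.003]
force: [-0.0, 0.5, 0.1]
width: 0.0874
t: 4.35
eef_pos: [0.6381, 0.047, 0.1847]
ee_rot: [-3.142, -0.0, 0.003]
force: [0.8, 0.0, -0.2]
width: 0.045
```

View pics/w3.png

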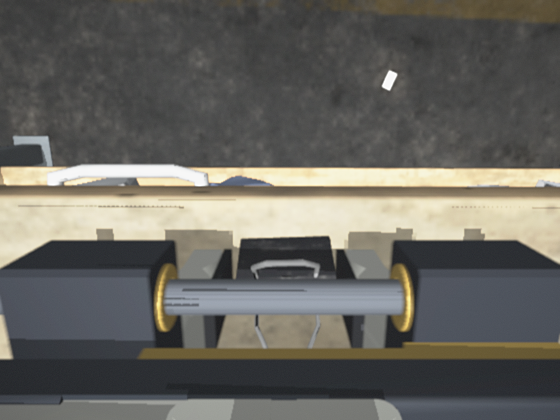

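```bash
python3 -m handwheel '[[0,0,0,0],[0,0,0,0],[0,0,1,0],[0,0,2,0],[0,0,3,0],[0,0,3,0],[-0.8,-3,1,0],[-0.8,-3.4,0,0.01],[-0.8,-3.4,0,0.01],[-0.8,-3.4,0,0.01],[-0.8,-3.4,0,0.01],[-0.8,-3.4,0,0.01],[-0.8,-3.4,0,0],[-0.8,-3.4,0,0],[-0.9,-3.1,0,0],[0,0,0,0]]'
python3 - <<'E'
from h import *
f=grab('wrist','w4.png')
E
```

```text
t: 6.0
eef_pos: [0.5638, -0.255, 0.2853]
ee_rot: [3.141, 0.0, 0.05]
force: [-0.2, 0.1, 0.5]
width: 0.0408
```

View pics/w4.png

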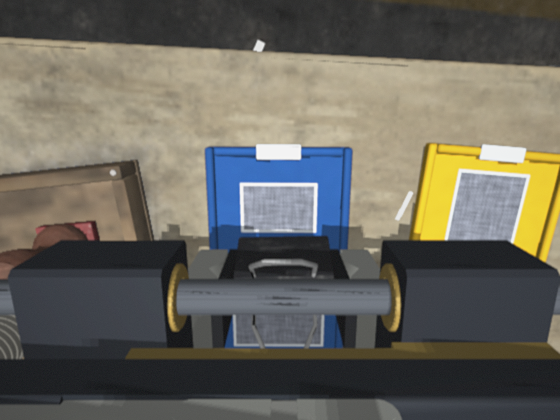

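The clip is held (opening 41 mm), and the narrow pad is visible at (241..317, 184..234), centre (279,208).

```bash
python3 - <<'E'
from h import *
f=load('wrist')
for u,v,z in [(279,184,.005),(279,234,.005),(241,208,.005),(317,208,.005)]: print(px(f,u,v,z).round(4))
print(arm.get_state()['eef_pos'])
E
```

```text
[ 0.5818 -0.2493  0.005 ]
[ 0.545  -0.2509  0.005 ]
[ 0.5632 -0.223   0.005 ]
[ 0.5658 -0.2771  0.005 ]
[ 0.5643204  -0.25374445  0.28528663]
```

```bash
python3 -m handwheel '[[0,0.2,-2,0],[0,0,-3,0],[0,0,-2,0],[0,0,-1.2,0],[0,0,-0.8,0],[0,0,-0.4,0],[0,0,-0.1,0],[0,0,0,0],[0,0,0,0]]'
```

```text
t: 6.95
eef_pos: [0.5654, -0.25, 0.1905]
ee_rot: [3.141, -0.001, 0.053]
force: [0.4, 1.5, -0.6]
width: 0.0407
```

```bash
python3 -m handwheel '[[0,0,-0.05,0],[0,0,0,0],[0,0,0,0],[0,0,0,0]]' 0.3 && python3 -m handwheel '[[0,0,1,0],[0,0,3,0],[0,0,4,0],[0,0,4,0],[0,0,2,0],[0,0,0,0]]' 0
python3 - <<'E'
from h import *
f=grab('wrist','w5.png')
E
```

```text
t: 7.35
eef_pos: [0.5651, -0.25, 0.1893]
ee_rot: [3.142, -0.0, 0.053]
force: [-0.3, -0.0, -1.2]
width: 0.0605
t: 7.95
eef_pos: [0.566, -0.2502, 0.3342]
ee_rot: [3.14, -0.007, 0.054]
force: [0.3, 0.1, -0.6]
width: 0.0879
```

View pics/w5.png

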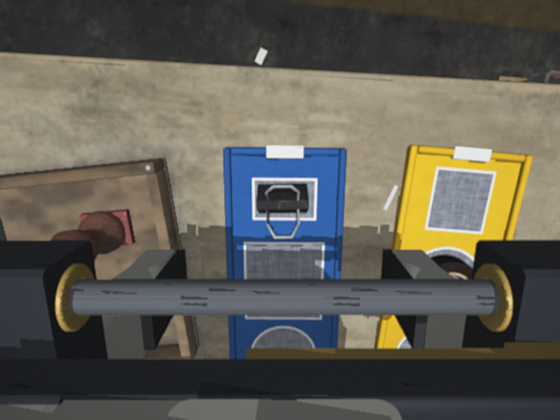

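The clip stands centred on its pad (clip at 257..308 × 183..213 inside pad 252..316 × 178..220). The stamp's knob is at about (102,230).

```bash
python3 - <<'E'
from h import *
f=load('wrist'); im=cv2.cvtColor(f['image'],cv2.COLOR_RGB2BGR)
c=cv2.resize(im[195:255,60:145],None,fx=8,fy=8,interpolation=cv2.INTER_CUBIC);cv2.imwrite('pics/w5c.png',c)
E
```

```text
(no output)
```

View pics/w5c.png

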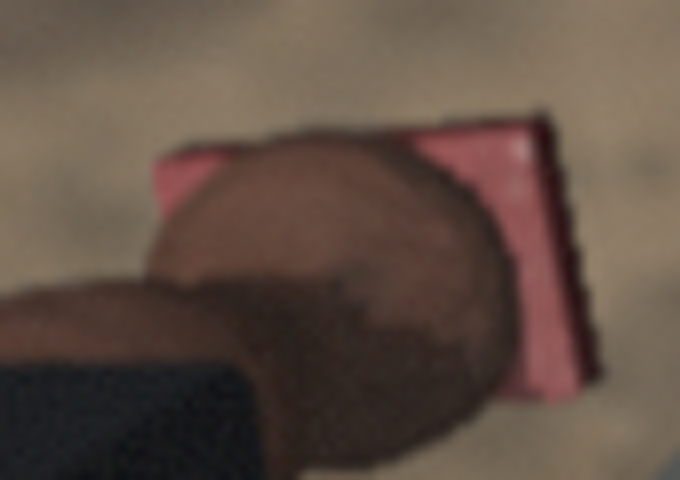

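```bash
python3 - <<'E'
from h import *
f=load('wrist')
a,b,c=[px(f,u,v,.014)[:2] for u,v in [(79.4,215),(127.5,210.6),(133,244)]]
print(a,b,c,np.linalg.norm(a-b),np.linalg.norm(b-c),(a+c)/2,np.arctan2(*(b-c)[::-1]),arm.get_state()['eef_pos'])
E
```

```text
[ 0.54408068 -0.08201757] [ 0.54991157 -0.12170383] [ 0.5210615  -0.12485768] 0.04011233127848715 0.02902194506270773 [ 0.53257109 -0.10343762] 0.10888600393795353 [ 0.56535302 -0.25002564  0.33182454]
```

```bash
python3 -m handwheel '[[-0.8,3.5,0,0.03],[-0.8,3.7,0,0.03],[-0.8,3.7,-1,0.015],[-0.9,3.8,-2,0],[0,0,-3,0],[0,0,-2.5,0],[0,0,-1.5,0],[0,0,-0.8,0],[0,0,0,0],[0,0,0,0]]'
python3 - <<'E'
from h import *
f=grab('wrist','w6.png');s=arm.get_state();print(s['eef_pos'],s['ee_rot'])
E
```

```text
t: 9.0
eef_pos: [0.5323, -0.1031, 0.2214]
ee_rot: [3.141, 0.0, 0.128]
force: [0.7, 0.3, 0.1]
width: 0.0873
[ 0.53242479 -0.10308235  0.22181552] [ 3.14146695e+00 -9.00444831e-04  1.28107048e-01]
```

View pics/w6.png

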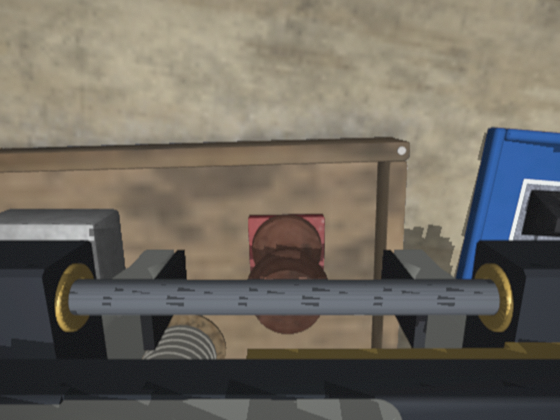

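```bash
python3 -m handwheel '[[0,0,0.3,0],[0,0,0,0],[0,0,0,0],[0,0,0,0],[0,0,0,0],[0,0,0,0],[0,0,0,0],[0,0,0,0],[0,0,0,0],[0,0,0,0]]' 1 15
python3 -m handwheel '[[0,0,1,0],[0,0,2,0],[0,0,3,0],[0,0,3,0],[0.2,-3,1,-0.02],[0.4,-3.4,0,-0.02],[0.4,-3.4,0,-0.02],[0.4,-3.4,0,-0.02],[0.4,-3.4,0,-0.02],[0.4,-3.4,0,-0.02],[0.4,-3.4,0,-0.02],[0.4,-3.4,0,-0.02],[0.5,-2.6,0,0],[0,0,0,0]]'
python3 - <<'E'
from h import *
f=grab('wrist','w7.png');s=arm.get_state();print(s['eef_pos'],s['ee_rot'])
E
```

```text
t: 10.05
eef_pos: [0.5321, -0.103, 0.2241]
ee_rot: [3.142, 0.0, 0.128]
force: [-0.4, -0.2, 0.1]
width: 0.0305
t: 11.45
eef_pos: [0.5669, -0.3999, 0.3241]
ee_rot: [3.141, 0.0, -0.035]
force: [0.2, -0.2, -1.8]
width: 0.0302
[ 0.56675988 -0.39839511  0.32400027] [-3.14140774e+00  5.44047329e-04 -3.40831601e-02]
```

View pics/w7.png

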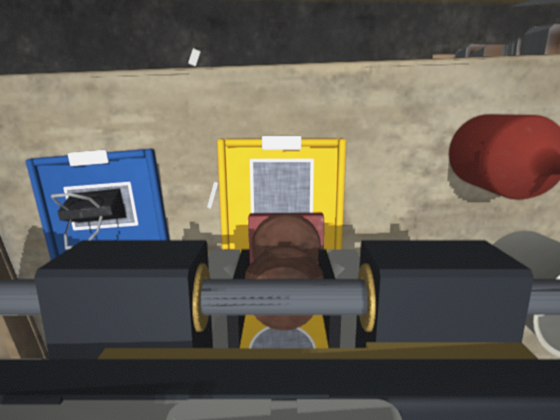

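```bash
python3 - <<'E'
from h import *
f=load('wrist')
print(px(f,251.5,159.5,.005),px(f,312.5,160,.005),px(f,282,160,.005))
for p in [(455,150),(500,150),(525,240),(548,320)]: print(p,px(f,*p))
f=load('top')
for p in [(466,183),(480,182),(481,225),(500,210),(495,175)]: print(p,px(f,*p))
E
```

```text
[ 0.59809219 -0.37407763  0.005     ] [ 0.59599593 -0.42224457  0.005     ] [ 0.596847   -0.39814883  0.005     ]
(455, 150) [ 0.6010102  -0.52996999  0.01449957]
(500, 150) [ 0.60577401 -0.53652054  0.06352303]
(525, 240) [ 0.52997646 -0.58627537  0.02397232]
(548, 320) [ 0.46821168 -0.60289572  0.03917834]
(466, 183) [ 0.59636733 -0.53269171  0.03274775]
(480, 182) [ 0.58824081 -0.54938875  0.07379472]
(481, 225) [ 0.49339521 -0.56858603  0.0178649 ]
(500, 210) [ 0.52796536 -0.6103472   0.03581022]
(495, 175) [ 6.26805865e-01 -6.22679727e-01  3.98406047e-04]
```

```bash
python3 -m handwheel '[[0.2,0,-2,0],[0.2,0,-3,0],[0,0,-2.5,0],[0,0,-1.3,0],[0,0,-0.7,0],[0,0,-0.4,0],[0,0,-0.15,0],[0,0,0,0],[0,0,0,0]]'
```

```text
t: 12.4
eef_pos: [0.5714, -0.3971, 0.2246]
ee_rot: [3.141, -0.001, -0.032]
force: [-0.5, -1.1, -0.0]
width: 0.0303
```

```bash
python3 -m handwheel '[[0,0,-0.1,0],[0,0,0,0]]'; python3 -m handwheel '[[0,0,0,0],[0,0,0,0],[0,0,0,0]]' 0.5;  python3 -m handwheel '[[0,0,0,0],[0,0,3,0],[0,0,4,0],[0,0,4,0],[0,0,0,0]]' 0
python3 - <<'E'
from h import *
f=grab('wrist','w8.png');s=arm.get_state();print(s['eef_pos'],s['ee_rot'])
E
```

```text
t: 12.6
eef_pos: [0.5711, -0.397, 0.2229]
ee_rot: [3.142, -0.0, -0.032]
force: [0.1, -0.0, 0.2]
width: 0.0308
t: 12.9
eef_pos: [0.5712, -0.397, 0.2228]
ee_rot: [3.141, -0.0, -0.032]
force: [-0.1, 0.6, -0.1]
width: 0.043
t: 13.4
eef_pos: [0.5726, -0.3979, 0.3399]
ee_rot: [3.137, -0.009, -0.031]
force: [0.6, -1.6, 0.3]
width: 0.0785
[ 0.57185248 -0.39734764  0.33665467] [ 3.13897457 -0.00624922 -0.03142394]
```

View pics/w8.png

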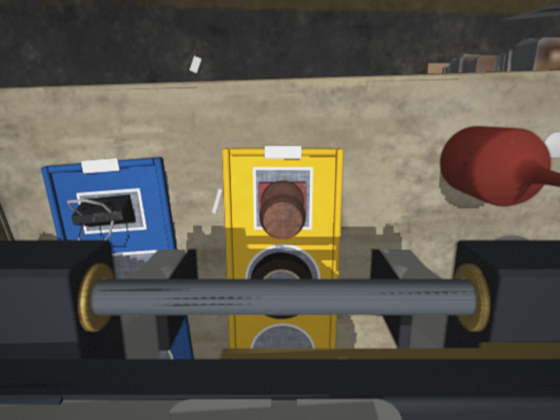

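The stamp stands on its pad. Next is the white spool.

```bash
python3 -m handwheel '[[-1,3,0,0],[-1,3.1,0,0],[-1,3.1,0,0],[-1,3.1,0,0],[-1,3.1,0,0.01],[-1,3.1,0,0.01],[-1,3.1,0,0.01],[-1,3.1,0,0],[-1,3.1,0,0],[-1,3.1,0,0],[-1.1,3.4,0,0],[0,0,-3,0],[0,0,-2,0],[0,0,0,0]]'
python3 - <<'E'
from h import *
f=grab('wrist','w9.png');s=arm.get_state();print(s['eef_pos'],s['ee_rot'])
E
```

```text
t: 14.85
eef_pos: [0.4586, -0.0539, 0.28]
ee_rot: [3.141, 0.006, -0.002]
force: [0.1, 0.2, 0.3]
width: 0.0878
[ 0.45946513 -0.05400132  0.28150217] [ 3.14053958e+00  3.49952610e-03 -1.49764405e-03]
```

View pics/w9.png

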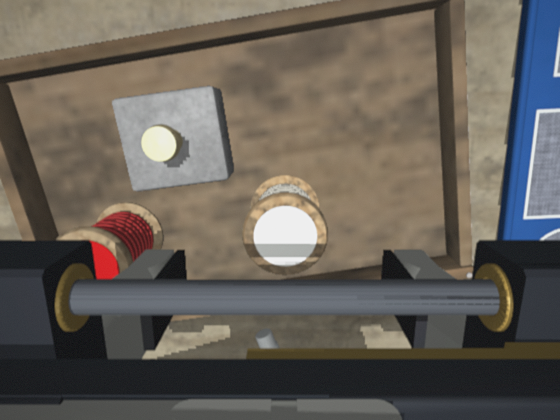

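```bash
python3 - <<'E'
from h import *
f=load('wrist')
print(px(f,285,236,.066),px(f,160,143,.059), px(f,95,258,.066))
E
```

```text
[ 0.45971516 -0.05317751  0.066     ] [0.50897149 0.01230479 0.059     ] [0.44722256 0.05127653 0.066     ]
```

```bash
python3 -m handwheel '[[0,0,-2,0],[0,0,-2.5,0],[0,0,-1.3,0],[0,0,-0.6,0],[0,0,-0.2,0],[0,0,0,0],[0,0,0,0]]'; python3 -m handwheel '[[0,0,0,0],[0,0,0,0],[0,0,0,0],[0,0,0,0],[0,0,0,0],[0,0,0,0],[0,0,0,0]]' 1 15
```

```text
t: 15.6
eef_pos: [0.4605, -0.0539, 0.2175]
ee_rot: [-3.141, -0.001, -0.002]
force: [0.1, -0.0, -0.5]
width: 0.0873
t: 16.3
eef_pos: [0.4601, -0.0539, 0.2167]
ee_rot: [3.142, 0.0, -0.002]
force: [-0.7, 0.7, 0.8]
width: 0.0472
```

```bash
python3 -m handwheel '[[0,0,1,0],[0,0,2,0],[0,0,3,0],[0,0,3,0],[-0.3,-3,0,0],[-0.4,-3.4,0,0],[-0.4,-3.4,0,0],[-0.4,-3.4,0,0],[-0.4,-3.4,0,0],[-0.4,-3.4,0,-0.01],[-0.4,-3.4,0,-0.01],[-0.4,-3.4,0,-0.01],[-0.4,-3.4,0,0],[-0.4,-3.8,0,0],[0,0,0,0]]'
python3 - <<'E'
from h import *
f=grab('wrist','w10.png');s=arm.get_state();print(s['eef_pos'],s['ee_rot'])
E
```

```text
t: 17.8
eef_pos: [0.4205, -0.3973, 0.3069]
ee_rot: [3.141, 0.0, -0.035]
force: [-0.0, 1.3, -0.8]
width: 0.0474
[ 0.42045302 -0.39572677  0.30674761] [-3.14152070e+00  4.54503104e-04 -3.49292631e-02]
```

View pics/w10.png

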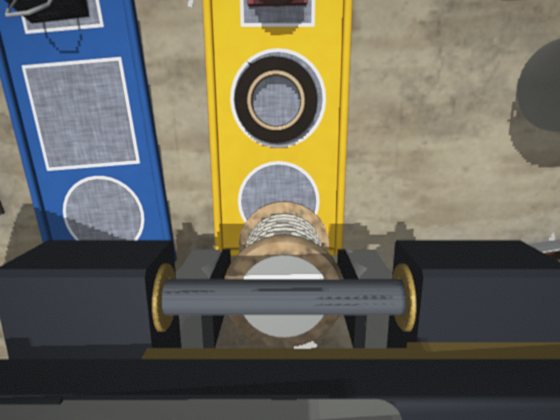

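```bash
python3 - <<'E'
from h import *
f=load('wrist')
for p in [(278.5,162.5),(238,202),(319,202)]: print(px(f,*p,.005))
print('tape pad',px(f,278,49,.005),px(f,278,146,.005),px(f,232,97,.005),px(f,325.5,97,.005)) 
print('tape',px(f,277,53,.019),px(f,277,144,.019))
for p in [(104,176),(104,251)]: print(px(f,*p,.005))
E
```

```text
[ 0.45086446 -0.39313097  0.005     ]
[ 0.42166434 -0.3608968   0.005     ]
[ 0.41944531 -0.42300628  0.005     ]
tape pad [ 0.52952878 -0.39585219  0.005     ] [ 0.46306006 -0.39323719  0.005     ] [ 0.49885655 -0.36174964  0.005     ] [ 0.49648494 -0.42852697  0.005     ]
tape [ 0.52507575 -0.39520449  0.019     ] [ 0.46574118 -0.39282963  0.019     ]
[ 0.44537694 -0.26137393  0.005     ]
[ 0.38550296 -0.25187595  0.005     ]
```

```bash
python3 -m handwheel '[[0,0.2,-2,0],[0,0.1,-3,0],[0,0,-2,0],[0,0,-1,0],[0,0,-0.6,0],[0,0,-0.4,0],[0,0,-0.1,0],[0,0,0,0],[0,0,0,0]]'; python3 -m handwheel '[[0,0,0,0],[0,0,0,0],[0,0,0,0],[0,0,0,0]]' 0.2;  python3 -m handwheel '[[0,0,0,0],[0,0,3,0],[0,0,4,0],[0,0,4,0],[0,0,0,0]]' 0
python3 - <<'E'
from h import *
f=grab('wrist','w11.png');s=arm.get_state();print(s['eef_pos'],s['ee_rot'])
E
```

```text
t: 18.75
eef_pos: [0.4213, -0.3911, 0.2163]
ee_rot: [3.141, -0.001, -0.032]
force: [0.1, 0.3, -1.0]
width: 0.0474
t: 19.15
eef_pos: [0.4211, -0.391, 0.2158]
ee_rot: [3.141, -0.0, -0.032]
force: [-0.0, -0.1, -0.2]
width: 0.069
t: 19.65
eef_pos: [0.4226, -0.3919, 0.3317]
ee_rot: [3.137, -0.008, -0.031]
force: [-0.3, -0.1, 0.1]
width: 0.0876
[ 0.42184584 -0.39138408  0.32884925] [ 3.13886105 -0.0056128  -0.03149812]
```

View pics/w11.png

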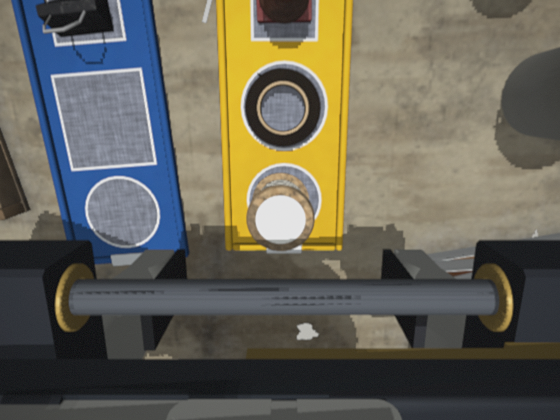

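The white spool stands on its round pad. Next is the red spool.

```bash
python3 -m handwheel '[[0,2.5,0,0],[0.2,3.4,0,0],[0.2,3.4,0,0],[0.2,3.5,0,0],[0.2,3.5,0,0],[0.2,3.5,0,0],[0.2,3.5,0,0.01],[0.2,3.5,0,0.01],[0.2,3.5,0,0.01],[0.2,3.5,0,0],[0.1,3.5,0,0],[0.1,3.5,0,0],[0,3.4,0,0],[0,0.2,-2,0],[0,0,-3,0],[0,0,0,0],[0,0,0,0]]'
python3 - <<'E'
from h import *
f=grab('wrist','w12.png');s=arm.get_state();print(s['eef_pos'],s['ee_rot'])
E
```

```text
t: 21.4
eef_pos: [0.441, 0.0529, 0.2754]
ee_rot: [3.14, 0.002, -0.002]
force: [0.6, -0.3, 0.9]
width: 0.0878
[0.44139412 0.05295705 0.27618155] [ 3.14104942e+00  1.35911108e-04 -1.78830978e-03]
```

View pics/w12.png

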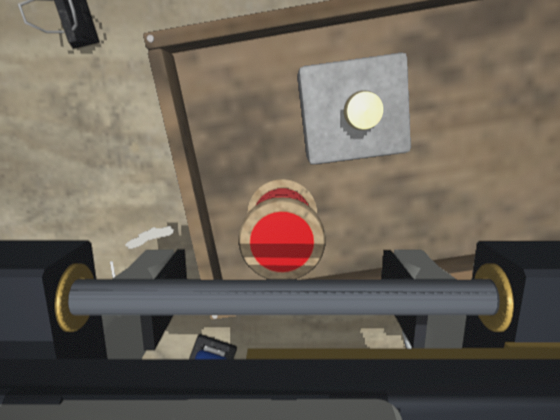

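```bash
python3 - <<'E'
from h import *
f=load('wrist')
print(px(f,282,241,.066),px(f,364.5,110,.059))
a=[px(f,*p,.036)[:2] for p in [(299,69),(405,53.5),(410.5,151),(311,163)]];print(a,sum(a)/4)
E
python3 -m handwheel '[[0,0,-2,0],[0,0,-2,0],[0,0,-1.3,0],[0,0,-0.5,0],[0,0,-0.2,0],[0,0,0,0],[0,0,0,0]]'; python3 -m handwheel '[[0,0,0,0],[0,0,0,0],[0,0,0,0],[0,0,0,0],[0,0,0,0],[0,0,0,0],[0,0,0,0]]' 1 15
```

```text
[0.44163412 0.05507341 0.066     ] [0.50863805 0.01342948 0.059     ]
[array([0.53029108, 0.04556293]), array([ 0.53805097, -0.01169607]), array([ 0.48566588, -0.01911559]), array([0.47888091, 0.03816237])] [0.50822221 0.01322841]
t: 22.15
eef_pos: [0.4415, 0.0532, 0.2165]
ee_rot: [-3.141, -0.001, -0.002]
force: [-0.2, 0.4, -0.6]
width: 0.0873
t: 22.85
eef_pos: [0.4411, 0.0531, 0.2157]
ee_rot: [3.142, -0.0, -0.002]
force: [-0.7, 0.2, 0.9]
width: 0.0476
```

```bash
python3 -m handwheel '[[0,0,1,0],[0,0,2,0],[0,0,3,0],[0,0,3,0],[-0.2,-3,0,0],[-0.3,-3.5,0,0],[-0.3,-3.5,0,0.01],[-0.3,-3.5,0,0.01],[-0.3,-3.5,0,0.01],[-0.3,-3.5,0,0.01],[-0.3,-3.5,0,0.01],[-0.3,-3.5,0,0],[-0.3,-3.5,0,0],[0,0,0,0]]'
python3 - <<'E'
from h import *
f=grab('wrist','w13.png');s=arm.get_state();print(s['eef_pos'],s['ee_rot'])
E
```

```text
t: 24.25
eef_pos: [0.4146, -0.2599, 0.3061]
ee_rot: [3.141, 0.0, 0.045]
force: [-0.5, 1.2, -0.9]
width: 0.0467
[ 0.41455707 -0.25858566  0.30599836] [3.14154571e+00 2.93036522e-04 4.48133368e-02]
```

View pics/w13.png

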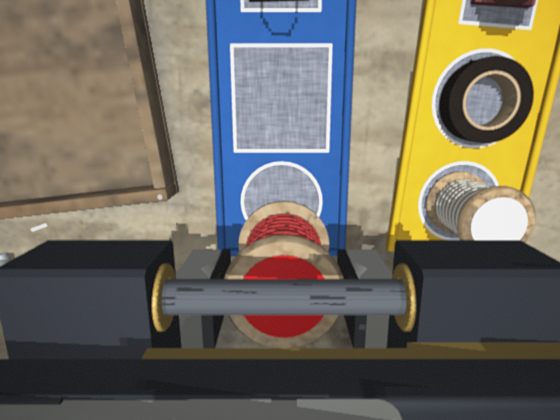

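```bash
python3 - <<'E'
from h import *
f=load('wrist')
for p in [(282,162),(241,202),(322,202)]: print(px(f,*p,.005))
for p in [(231,44),(332,44),(330,152),(235,151)]: print(px(f,*p,.005))
E
python3 -m handwheel '[[0,0,-2,0],[0,0.1,-3,0],[0,0,-2,0],[0,0,-1,0],[0,0,-0.6,0],[0,0,-0.4,0],[0,0,-0.05,0],[0,0,0,0],[0,0,0,0]]'; python3 -m handwheel '[[0,0,0,0],[0,0,0,0],[0,0,0,0],[0,0,0,0]]' 0.2;  python3 -m handwheel '[[0,0,0,0],[0,0,3,0],[0,0,4,0],[0,0,4,0],[0,0,0,0]]' 0
python3 - <<'E'
from h import *
f=grab('wrist','w14.png');s=arm.get_state();print(s['eef_pos'],s['ee_rot'])
E
```

```text
[ 0.44523036 -0.25570226  0.005     ]
[ 0.41326179 -0.22568713  0.005     ]
[ 0.41599049 -0.28759412  0.005     ]
[ 0.52490773 -0.21711233  0.005     ]
[ 0.52798365 -0.28660298  0.005     ]
[ 0.45418267 -0.29082834  0.005     ]
[ 0.45182061 -0.22067344  0.005     ]
t: 25.2
eef_pos: [0.4154, -0.256, 0.2158]
ee_rot: [3.141, -0.001, 0.048]
force: [0.5, 0.1, 0.1]
width: 0.0472
t: 25.6
eef_pos: [0.4151, -0.256, 0.2152]
ee_rot: [3.142, -0.0, 0.048]
force: [-0.1, -0.2, -0.5]
width: 0.0688
t: 26.1
eef_pos: [0.4168, -0.2565, 0.3306]
ee_rot: [3.138, -0.009, 0.049]
force: [0.2, -0.9, -0.2]
width: 0.0875
[ 0.41583705 -0.25615113  0.32799134] [ 3.14007816 -0.00576322  0.04847923]
```

View pics/w14.png

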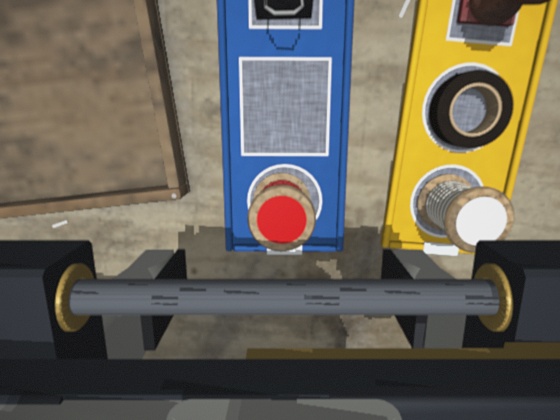

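The red spool is on its pad. Last is the weight.

```bash
python3 -m handwheel '[[0.8,2.4,0,0],[1,3,0,0.01],[1.2,3.4,0,0.01],[1.2,3.5,0,0.01],[1.2,3.5,0,0.01],[1.2,3.5,0,0.01],[1.2,3.5,0,0.01],[1.2,3.5,0,0.01],[0.2,0.5,-2,0.01],[0,0,-3,0],[0,0,0,0],[0,0,0,0]]'
python3 - <<'E'
from h import *
f=grab('wrist','w15.png');s=arm.get_state();print(s['eef_pos'],s['ee_rot'])
E
```

```text
t: 27.35
eef_pos: [0.5069, 0.0119, 0.2746]
ee_rot: [3.141, 0.003, 0.128]
force: [0.2, 0.7, 0.2]
width: 0.0878
[0.50729586 0.01185172 0.27554713] [3.14105701e+00 5.37937325e-04 1.28188078e-01]
```

View pics/w15.png

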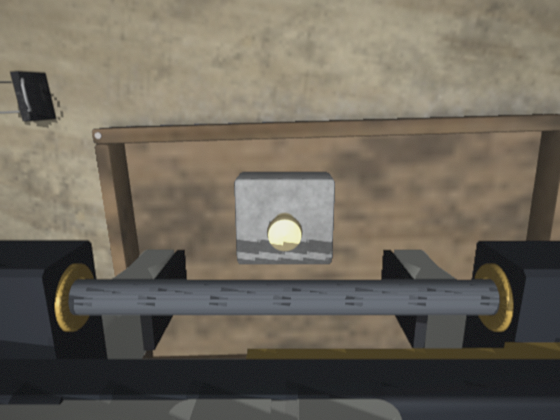

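```bash
python3 - <<'E'
from h import *
f=load('wrist');print(px(f,284.5,235,.059))
E
python3 -m handwheel '[[0.1,0,-2,0],[0,0,-2,0],[0,0,-1,0],[0,0,-0.5,0],[0,0,-0.2,0],[0,0,0,0],[0,0,0,0]]'; python3 -m handwheel '[[0,0,0,0],[0,0,0,0],[0,0,0,0],[0,0,0,0],[0,0,0,0],[0,0,0,0],[0,0,0,0],[0,0,0,0],[0,0,0,0],[0,0,0,0],[0,0,0,0],[0,0,0,0]]' 1 55
```

```text
[0.50870743 0.0131892  0.059     ]
t: 28.1
eef_pos: [0.5084, 0.0121, 0.2189]
ee_rot: [-3.141, -0.001, 0.128]
force: [-0.4, -0.1, 0.2]
width: 0.0877
t: 29.3
eef_pos: [0.5081, 0.0119, 0.2181]
ee_rot: [3.141, 0.0, 0.128]
force: [0.1, -1.2, -0.5]
width: 0.0172
```

```bash
python3 -m handwheel '[[0,0,0.3,0],[0,0,0.5,0],[0,0,0.7,0],[0,0,0.5,0],[0,0,0,0],[0,0,0,0]]' 
python3 - <<'E'
from h import *
f=grab('wrist','w16.png');f=grab('scene','s16.png')
E
```

```text
t: 29.9
eef_pos: [0.508, 0.012, 0.2384]
ee_rot: [-3.141, -0.0, 0.128]
force: [-0.9, 0.0, -7.3]
width: 0.0167
```

View pics/w16.png

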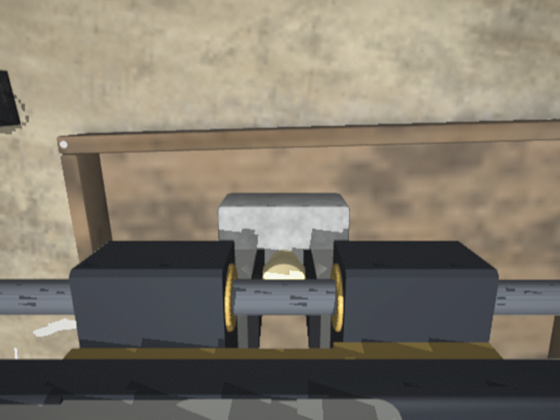

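View pics/s16.png

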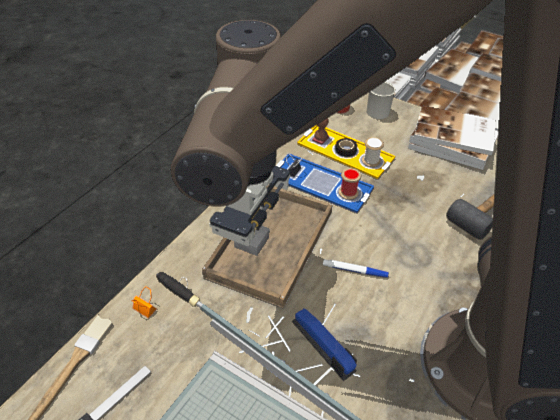

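```bash
python3 -m handwheel '[[0,0,1.5,0],[0,0,2.5,0],[0,0,2.5,0],[0,0,1.5,0],[-0.1,-2,0,0],[-0.2,-3,0,-0.01],[-0.2,-3.2,0,-0.01],[-0.2,-3.2,0,-0.01],[-0.2,-3.2,0,-0.01],[-0.2,-3.2,0,-0.01],[-0.2,-3.2,0,-0.01],[-0.2,-2.7,0,-0.01],[-0.2,-2,0,-0.01],[-0.2,-0.9,0,0],[0,0,0,0],[0,0,0,0]]'
python3 - <<'E'
from h import *
f=grab('wrist','w17.png');s=arm.get_state();print(s['eef_pos'],s['ee_rot'])
E
```

```text
t: 31.6
eef_pos: [0.4889, -0.2537, 0.3178]
ee_rot: [-3.141, 0.001, 0.048]
force: [-0.2, 0.9, -7.0]
width: 0.0163
[ 0.48904637 -0.25342095  0.31794888] [-3.14125071e+00  2.81524871e-04  4.84577894e-02]
```

View pics/w17.png

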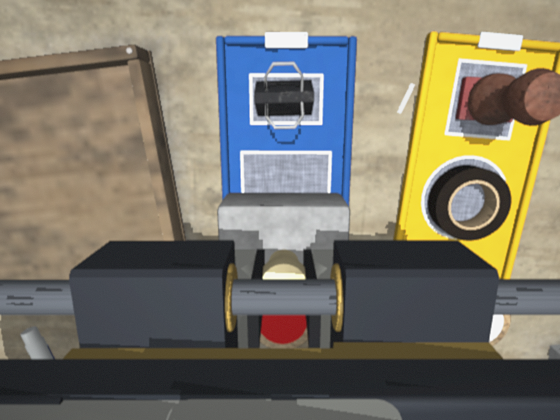

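```bash
python3 -m handwheel '[[0,0,-1.5,0],[0,0,-2.5,0],[0,0,-2.5,0],[0,0,-1.5,0],[0,0,-0.8,0],[0,0,-0.5,0],[0,0,-0.3,0],[0,0,0,0],[0,0,0,0]]'; python3 -m handwheel '[[0,0,-0.2,0],[0,0,0,0],[0,0,0,0]]'; python3 -m handwheel '[[0,0,-0.2,0],[0,0,0,0],[0,0,0,0]]'
```

```text
t: 32.55
eef_pos: [0.4894, -0.254, 0.2229]
ee_rot: [3.141, -0.001, 0.048]
force: [-0.6, -0.0, -5.9]
width: 0.0168
t: 32.85
eef_pos: [0.4891, -0.254, 0.2203]
ee_rot: [3.142, -0.0, 0.048]
force: [0.6, 0.2, -6.9]
width: 0.0165
t: 33.15
eef_pos: [0.4891, -0.254, 0.2181]
ee_rot: [-3.142, 0.0, 0.048]
force: [0.6, 0.2, -6.8]
width: 0.017
```

```bash
python3 -m handwheel '[[0,0,-0.1,0],[0,0,0,0],[0,0,0,0]]'; python3 -m handwheel '[[0,0,0,0],[0,0,0,0],[0,0,0,0],[0,0,0,0]]' 0.5;  python3 -m handwheel '[[0,0,0.5,0],[0,0,3,0],[0,0,4,0],[0,0,4,0],[0,0,0,0]]'
python3 - <<'E'
from h import *
f=grab('wrist','w18.png')
E
```

```text
t: 33.45
eef_pos: [0.4891, -0.254, 0.2171]
ee_rot: [3.142, 0.0, 0.048]
force: [-0.8, 0.3, -6.4]
width: 0.0166
t: 33.85
eef_pos: [0.4895, -0.254, 0.2177]
ee_rot: [3.141, -0.001, 0.048]
force: [-0.3, -0.8, -0.2]
width: 0.0413
t: 34.35
eef_pos: [0.4908, -0.2545, 0.3386]
ee_rot: [3.138, -0.01, 0.049]
force: [-0.1, -0.7, 0.4]
width: 0.0441
```

View pics/w18.png

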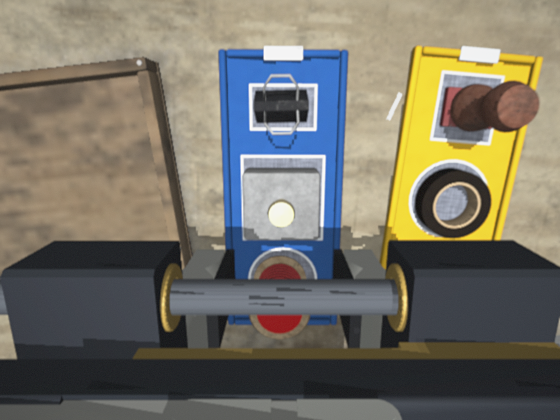

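The weight sits inside its pad. I'll clear the arm and do an overall check from the top camera.

```bash
python3 -m handwheel '[[0,2,1,0],[0,3.5,0,0],[0,4,0,0],[0,4,0,0],[0,4,0,0],[0,4,0,0],[0,4,0,0],[0,4,0,0],[0,4,0,0],[0,3,0,0],[0,2,0,0],[0,0,0,0],[0,0,0,0]]'
python3 - <<'E'
from h import *
f=grab('top'); im=cv2.cvtColor(f['image'],cv2.COLOR_RGB2BGR)
u0,v0,s=325,170,6
c=cv2.resize(im[v0:v0+95,u0:u0+120],None,fx=s,fy=s,interpolation=cv2.INTER_CUBIC)
cv2.imwrite('pics/t2.png',c); cv2.imwrite('pics/t2f.png',im)
E
```

```text
t: 35.7
eef_pos: [0.4888, 0.1311, 0.3414]
ee_rot: [3.141, 0.001, 0.049]
force: [-0.1, -0.6, 0.3]
width: 0.0441
```

View pics/t2.png

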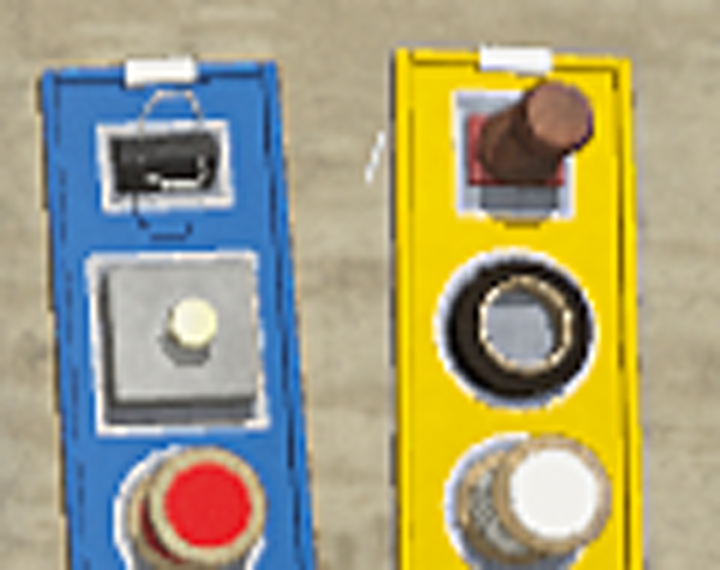

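View pics/t2f.png

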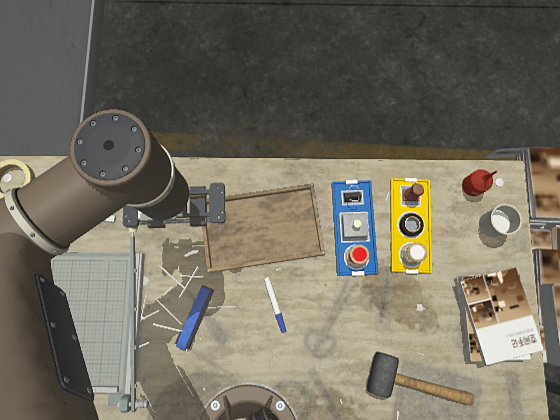

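```bash
python3 - <<'E'
from h import *
f=load('top')
P={k:np.array(v) for k,v in dict(Bclip=(.5633,-.2535),Bw=(.4877,-.2577),Bth=(.4136,-.2604),Yst=(.5691,-.401),Ytape=(.4953,-.398),Yth=(.4199,-.3959)).items()}
for k,u,v,z in [('Bclip',164,163,.017),('Bw',193,322,.058),('Bth',208,505,.065),('Yst',560,120,.077),('Ytape',525,326,.022),('Yth',555,494,.065)]:
    p=px(f,325+u/6,170+v/6,z)[:2]; print(k,p.round(4),((p-P[k])*1000).round(1))
print(arm.get_state()['qd'])
E
```

```text
Bclip [ 0.5616 -0.2514] [-1.7  2.1]
Bw [ 0.4877 -0.2549] [0.  2.8]
Bth [ 0.4145 -0.2578] [0.9 2.6]
Yst [ 0.5665 -0.3992] [-2.6  1.8]
Ytape [ 0.4931 -0.3974] [-2.2  0.6]
Yth [ 0.4197 -0.3933] [-0.2  2.6]
[-0.01491501 -0.00489331  0.00052335  0.00160207 -0.00189136 -0.00156026]
```

Everything is within 3 mm of its pad's centre and upright, and the gripper is clear. I'm handing in.

```bash
python3 -c "
from station import arm
print(arm.job_done())"
```

```text
the job is handed in; nothing more can be done
None
```

Both kits are made up and I handed the job in with about 36 s of the 112 s on the clock; no verdict was reported. The blue tray holds the red thread, the press weight and the larger black clip. The yellow tray holds the white thread and the stamp, and I left the black tape on its pad.

- **Final check:** with the arm moved clear, the top camera showed all six items upright and within about 3 mm of their pad centres along each axis, against the 15 mm allowed.
- **Camera disagreement:** the wrist and top cameras differed by up to about 5 mm. I used the wrist views to place each item, and these errors are well inside the tolerance.
- **Weight grip:** the opening on the weight's knob read 17 mm instead of 20 mm, but the weight did not visibly slip.
- **Orientation:** the weight and the stamp sit about a quarter turn from their pads' long axes. Both still fit inside the pad outlines, and orientation on the pad was not judged.

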